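Snap the pump and the flux pen into the tool clips

TASK

Tidy the two loose tools from the green mat into the clip rack: press the thick desoldering pump into the empty wide holder and the thin flux pen into the empty narrow holder. Each must be snapped fully home in both of its clips, with the middle of its barrel about over the middle of the holder and its tip pointing away from the robot like the tools already there; leave everything else where it is.

Things in the scene. Friction and masses are not known exactly. Their poses are not given: they have to be found in the camera images.
- pump_center (a point): Desoldering pump lying on the mat: straight round aluminium barrel, 25 mm in diameter, 120 mm long; at one end a white tapered nozzle, 34 mm (its tip), at the other a thin rod with a black round knob, 28 mm; about 60 g. Point: on the axis half-way along the barrel, 12.5 mm above what it lies on, near the centre of mass. x runs along the barrel towards the nozzle tip.
- pump_tip (a point): End of the pump's nozzle, on its axis, 94 mm from pump_center.
- pen_center (a point): Flux pen lying on the mat: straight round white plastic barrel, 14 mm in diameter, 120 mm long, with a grey tapered tip, 28 mm, at one end and a grey stub, 8 mm, at the other; about 30 g. Point: on the axis half-way along the barrel, 7 mm above what it lies on, near the centre of mass. x runs along the barrel towards the tapered tip.
- pen_tip (a point): End of the pen's tapered tip, on its axis, 88 mm from pen_center.
- rack: Clip rack: an aluminium strip 110 x 244 x 6 mm fixed flat on the board, carrying four grey holders side by side across it, 58 mm apart, in an order that changes: two wide, two narrow; one of each is empty, the others hold tools. Origin: centre of its underside; x away from the robot, y to the left.
- wide_place: The empty wide holder, fixed: a grey plate 96 x 50 x 6 mm with two black spring clips, each 12 mm wide, 36 mm either side of its middle; between them 60 mm free for fingers. For a 25 mm barrel; clip mouths 19 mm wide, lips' tops 55 mm above this origin. Origin: centre of the plate's underside, 6 mm above the board, z up; x along a clipped tool, away from the robot; y to the left.
- wide_seat (a point): Where the barrel's middle lies when snapped fully home in the wide holder: 36 mm above the holder's origin, 42 mm above the board, x as the holder's. A clip is two upright sprung jaws with flared lips, open upwards, over a fixed rest; each jaw can give 6 mm. Press the barrel straight down, sideways to its length, with about 5 to 15 N in all, until it snaps past the lips of both clips.
- narrow_place: The empty narrow holder, fixed: a grey plate 96 x 50 x 6 mm with two black spring clips, each 12 mm wide, 36 mm either side of its middle; between them 60 mm free for fingers. For a 14 mm barrel; clip mouths 9 mm wide, lips' tops 52 mm above this origin. Origin: centre of the plate's underside, 6 mm above the board, z up; x along a clipped tool, away from the robot; y to the left.
- narrow_seat (a point): Where the barrel's middle lies when snapped fully home in the narrow holder: 36 mm above the holder's origin, 42 mm above the board, x as the holder's. A clip is two upright sprung jaws with flared lips, open upwards, over a fixed rest; each jaw can give 6 mm. Press the barrel straight down, sideways to its length, with about 5 to 15 N in all, until it snaps past the lips of both clips.
- driver_center (a point): Screwdriver with a black round handle 25 mm in diameter, 120 mm long, already held in the other wide holder; its steel blade points away from the robot and stands 66 mm out of the handle. Point: middle of the handle, on its axis. x towards the blade tip.
- brush_center (a point): Small brush with a wooden round handle 14 mm in diameter, 120 mm long, already held in the other narrow holder, bristles pointing away from the robot (34 mm past the handle). Point: middle of the handle, on its axis. x towards the bristles.
- mat: Green silicone mat, 300 x 340 x 3 mm, fixed on the board; the pump and the pen lie on it, one to either side of a pair of tweezers. Origin: centre of its underside.
- tweezers_a_center (a point): Steel tweezers, 120 mm long, 8 mm high, about 14 mm wide, lying on the mat between the pump and the pen. Point: middle of them. x towards their points.
- tweezers_b_center (a point): Steel tweezers, 140 mm long, 8 mm high, lying on the bare board to the right of the mat. Point: middle of them.
- solder_spool: Spool of solder standing flat, 60 mm in diameter, 38 mm high, to the left and nearer the robot than the rack. Origin: centre of its underside.
Things that resemble listed ones, but are neither listed nor needed, are in the scene too. Of the things that look like the part that bears pump_center, the larger one is meant. There is more than one size of the part that bears pen_center; the job needs the smaller.

How it is judged (in metres and radians):
At the end, for the whole second after the job is handed in: The pump lies in the wide holder and the pen in the narrow one, at rest: barrel axis within 3 mm of the snapped-in height and of the holder's middle line, along the holder within 0.08 rad, middle of the barrel within 14 mm of the holder's middle lengthwise, tip on the side away from the robot (z of pump_center in the frame of wide_place between 0.033 and 0.039 m and y of pump_center in the frame of wide_place between -0.003 and 0.003 m and x of pump_center in the frame of wide_place between -0.014 and 0.014 m and angle between the x axis of pump_center and the x axis of wide_place, either way round below 0.08 rad and x of pump_tip in the frame of wide_place above 0.05 m and linear speed of each of pump, pen below 0.01 m/s and z of pen_center in the frame of narrow_place between 0.033 and 0.039 m and y of pen_center in the frame of narrow_place between -0.003 and 0.003 m and x of pen_center in the frame of narrow_place between -0.014 and 0.014 m and angle between the x axis of pen_center and the x axis of narrow_place, either way round below 0.08 rad and x of pen_tip in the frame of narrow_place above 0.05 m); the robot touches nothing.
It fails at once if the screwdriver or the brush in the rack is shifted more than 10 mm (distance of any of driver_center, brush_center from where it was at the start of the episode above 0.01 m).
It fails at once if a pair of tweezers is shifted more than 25 mm (distance of any of tweezers_a_center, tweezers_b_center from where it was at the start of the episode above 0.025 m).
It fails at once if the solder spool is shifted more than 25 mm (distance of solder_spool from where it was at the start of the episode above 0.025 m).
It also fails if it takes over 59 s, if anything falls off the work surface, if the arm or the gripper's body presses on something with over 40 N, if the wrist force passes 120 N, or if a joint passes its speed limit or range.

ROBOT

A 6-joint arm with a two-finger parallel gripper is mounted at the origin on the work surface. World frame = base frame: x ahead of the robot, y to its left, z up, the work surface at z = 0. Lengths are in m, angles in degrees, forces in N, time in s.
With the tool pointing down it reaches from about 0.35 to 0.875 m from the base axis. Payload 4.2 kg.
Tool frame: the origin (TCP) lies midway between the tips of the shut fingers; the grasp point (between the pads) lies 19 mm behind it; z points along the fingers, y is the direction in which the jaws open and shut (so a half turn about z gives the same grasp; the last joint's range is limited). The gripper opens to 87 mm and grips with 3 to 60 N. Pads are 19 mm wide; open, the fingers measure 117 mm over their backs; the gripper's body (75 mm by 190 mm) begins 51 mm behind the grasp point.
Start: joints at [85.29, 22.042, 0.453, 0, -68.411, -14.817], TCP at [0.209, 0.589, 0.223] pointing down, gripper open.
Joint ranges: [-179.83, 179.83], [-69.29, 118.12], [-61.27, 80.66], [-181.25, 117.63], [-171.15, -9.14], [-177.46, 177.46]. Speed limits (degrees/s): [159.86, 159.86, 180, 180, 180, 180].

INTERFACE

Orientations are given as a 3x3 rotation matrix whose columns are the frame's x, y, z axes.
In Python, from station import sense, capture, finish_job gives the robot as it stands. The module is installed in compiled form; this text tells all that it offers.
- The arm moves only by the shell command python3 -m jog 'ROWS' [OPENING]. ROWS is JSON, a list of rows, each a list of 6 numbers: the shift along the tool's x, y, z in cm, then the turn, a rotation vector about the tool's x, y, z in degrees. In form: [[dx, dy, dz, wx, wy, wz], ...]. A call has exactly 5 rows; each row shifts and turns the commanded pose from where the row before left it, along the tool's axes as they then stand; what a row does not reach is not made up. A row lasts 1/12 s, in which the tool goes at most 41.7 mm and 7.16 degrees, less where a joint would pass 70% of its speed; a pose out of reach is approached as far as the arm can. A call is refused whole if a number of a shift passes 4.17 or a number of a turn 7.16, either way. A call with a gripper value outside its range is refused whole. OPENING is the finger opening in cm, from 0 to 8.7, set as the call begins (- or left out, the last holds). The fingers move at their own pace and stop on an object; the grip force is fixed at half the most. Time passes only in rows, so rows that do not move let the fingers close, or fill a call up. It gives the time, the measured TCP pose, the force and the opening at its end, in the units of the state.
- sense(): the state, without advancing time (a new reading comes with each control period).
- capture(name): name is "scene" or "top" or "wrist"; returns a dict with "frame" (384x512x3 uint8, red, green, blue), "fx", "fy", "cx", "cy" (pixels), "world_to_cam" (4x4, takes a point from world to camera coordinates). Camera axes: x right, y up, looking along -z (the intrinsics and any distortion apply to the point x, -y, -z); pixel columns grow to the right and rows downward; lengths in m; the calibration is good to about 2 mm. A picture is of the moment at which its call begins. There is no depth.
- finish_job(): hands the job in, once; it reports no verdict.
The state is a dict: "time_s": time; "joints": joint angles; "joint_velocities": joint speeds; "effort": joint torques, N m; "tcp_pos": TCP position; "ee_rot": TCP orientation; "wrist_force": force on the tool from outside, world axes, zero at the start; "moment": the same for the moment, N m; "gripper_width": opening from 0.0 (shut) to 1.0 (fully open).
Only numpy, scipy, OpenCV 4.12 (cv2) and the standard library are available. Lean on these libraries where they do the work, as an engineer would, in place of code of your own. Each camera call takes 0.05 s, during which the arm holds its last target.

## Working session

There is one attempt and no reset: what is moved stays moved. The work goes in short steps, Python scripts to look and compute and a shell command to move; the robot and the scene stay as the last step left them, time stands still between calls to the robot, and variables do not carry over. Pictures are saved under pics/ and viewed, and the job is handed in when it is done.

```bash
mkdir -p pics; ls; python3 - <<'E'
from station import sense, capture
import cv2,json,numpy as np
s=sense(); print({k:np.round(v,3).tolist() for k,v in s.items()})
for n in ["scene","top","wrist"]:
    c=capture(n); cv2.imwrite(f"pics/{n}0.png",c["frame"][:,:,::-1])
    print(n,c["fx"],c["fy"],c["cx"],c["cy"],[k for k in c],np.round(c["world_to_cam"],4).tolist())
E
```

```text
pics
{'time_s': 0.0, 'joints': [85.291, 22.091, 0.379, -0.027, -68.412, -14.817], 'joint_velocities': [-0.031, 0.084, 0.079, 0.007, 0.034, 0.01], 'effort': [0.0, -39.067, 18.741, 4.22, 0.011, -0.0], 'tcp_pos': [0.209, 0.588, 0.221], 'ee_rot': [[0.942, -0.334, -0.001], [-0.334, -0.942, -0.002], [0.0, 0.002, -1.0]], 'wrist_force': [0.039, 0.231, -1.038], 'moment': [0.026, 0.006, -0.064], 'gripper_width': 0.998}
scene 392.7590816359367 392.7590816359367 257.1733611073467 198.4766620615234 ['frame', 'fx', 'fy', 'cx', 'cy', 'world_to_cam'] [[-0.5765, 0.817, -0.0138, 0.3072], [-0.5456, -0.3724, 0.7508, 0.1928], [0.6082, 0.4403, 0.6604, -1.3133], [0.0, 0.0, 0.0, 1.0]]
top 364.2223987047655 364.2223987047655 257.36210327760864 199.23341521171488 ['frame', 'fx', 'fy', 'cx', 'cy', 'world_to_cam'] [[-0.0163, -0.9999, 0.003, -0.0257], [0.9752, -0.0153, 0.2207, -0.4609], [-0.2206, 0.0066, 0.9753, -1.0158], [0.0, 0.0, 0.0, 1.0]]
wrist 265.1415354779718 265.1415354779718 255.60221812860217 193.21063171871737 ['frame', 'fx', 'fy', 'cx', 'cy', 'world_to_cam'] [[-0.3341, -0.9425, 0.0018, 0.6238], [0.9101, -0.3231, -0.2595, 0.0324], [0.2452, -0.085, 0.9657, -0.3912], [0.0, 0.0, 0.0, 1.0]]
```

View pics/scene0.png

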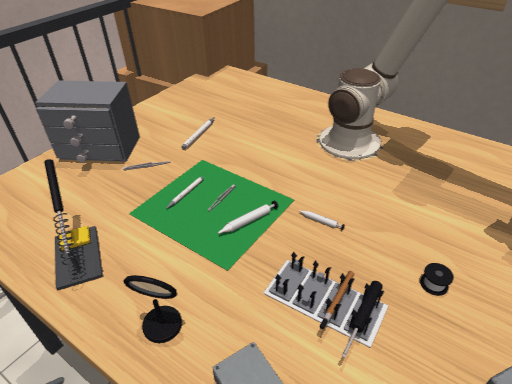

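View pics/top0.png

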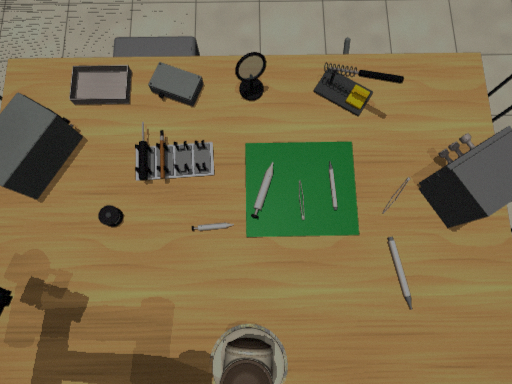

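View pics/wrist0.png

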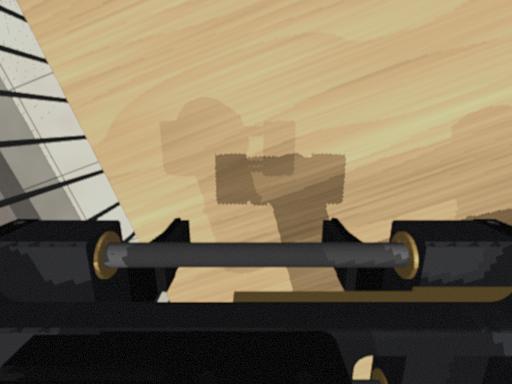

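```bash
python3 - <<'E'
import cv2
t=cv2.imread("pics/top0.png"); s=cv2.imread("pics/scene0.png")
cv2.imwrite("pics/c1.png",cv2.resize(t[135:240,240:365],None,fx=6,fy=5.7 and 6,interpolation=cv2.INTER_CUBIC)[:600])
cv2.imwrite("pics/c2.png",cv2.resize(t[115:190,125:225],None,fx=8,fy=8,interpolation=cv2.INTER_CUBIC))
cv2.imwrite("pics/c3.png",cv2.resize(s[240:365,260:395],None,fx=4.8,fy=4.8,interpolation=cv2.INTER_CUBIC))
cv2.imwrite("pics/c4.png",cv2.resize(s[160:265,130:295],None,fx=4.8,fy=4.8,interpolation=cv2.INTER_CUBIC))
E
```

```text
(no output)
```

View pics/c1.png

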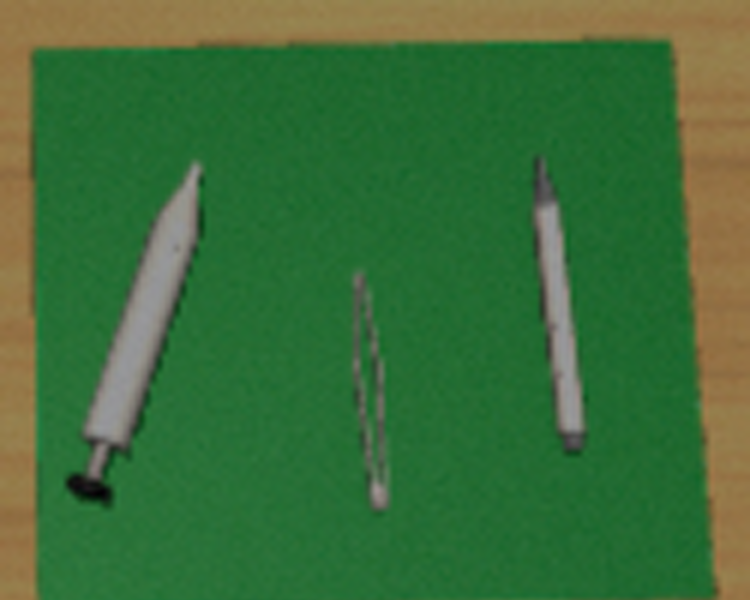

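View pics/c2.png

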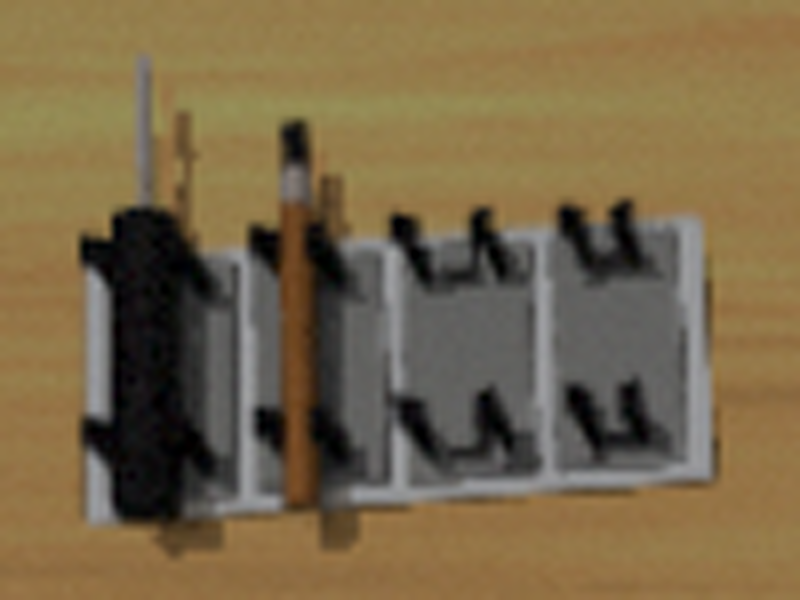

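View pics/c3.png

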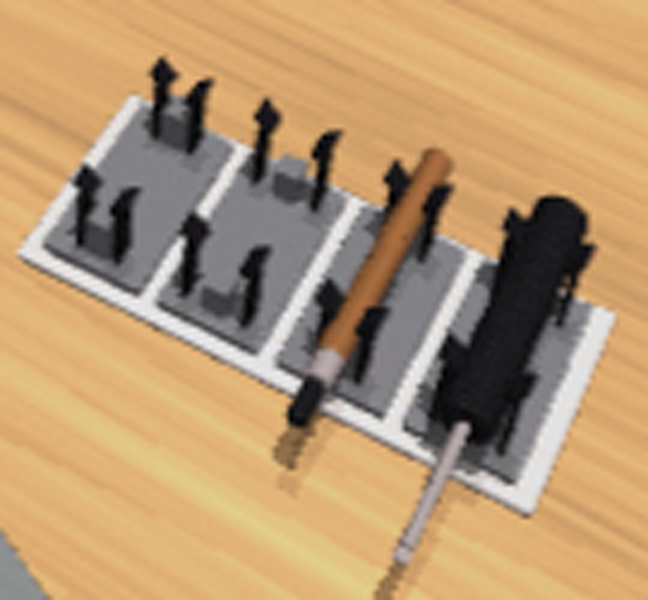

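View pics/c4.png

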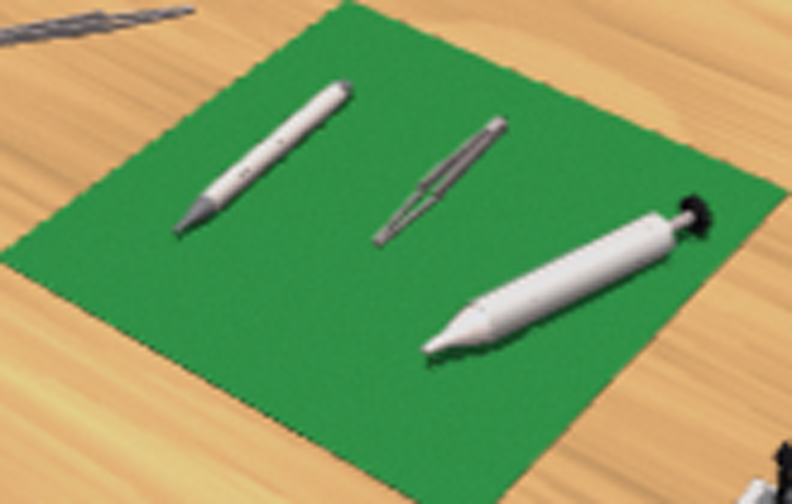

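```bash
cat > h.py <<'E'
import numpy as np
K={'top':(364.2224,257.3621,199.2334,np.array([[-0.0163,-0.9999,0.003,-0.0257],[0.9752,-0.0153,0.2207,-0.4609],[-0.2206,0.0066,0.9753,-1.0158]])),
'scene':(392.7591,257.1734,198.4767,np.array([[-0.5765,0.817,-0.0138,0.3072],[-0.5456,-0.3724,0.7508,0.1928],[0.6082,0.4403,0.6604,-1.3133]]))}
def cam(c): return (c["fx"],c["cx"],c["cy"],np.array(c["world_to_cam"])[:3])
def proj(k,P):
    f,cx,cy,M=K[k] if isinstance(k,str) else k
    p=M[:,:3]@np.asarray(P,float)+M[:,3]; return np.array([cx+f*p[0]/-p[2], cy-f*p[1]/-p[2]])
def ray(k,uv,z):
    f,cx,cy,M=K[k] if isinstance(k,str) else k
    R=M[:,:3]; U,_,V=np.linalg.svd(R); R=U@V
    o=-R.T@M[:,3]; d=R.T@np.array([(uv[0]-cx)/f,-(uv[1]-cy)/f,-1])
    return o+d*(z-o[2])/d[2]
def cr(o,s,pts): return [(o[0]+(u+.5)/s-.5,o[1]+(v+.5)/s-.5) for u,v in pts]
E
python3 - <<'E'
from h import *
np.set_printoptions(precision=4,suppress=True)
T=lambda o,s,p,z,k:np.array([ray(k,q,z) for q in cr(o,s,p)])
def line(name,a):
    d=a[0]-a[-1]; print(name,a[:,:2].tolist() if 0 else np.round(a[:,:2],4).tolist(),"ang",np.degrees(np.arctan2(d[1],d[0])),"lens",np.linalg.norm(np.diff(a,axis=0),axis=1))
line('pump top',T((240,135),6,[(197,165),(178,226),(107,440),(90,488)],.0155,'top'))
line('pump sc',T((130,160),4.8,[(428,350),(482,325),(662,235),(693,217)],.0155,'scene'))
line('pen top',T((240,135),6,[(540,158),(546,203),(571,432),(573,450)],.010,'top'))
line('pen sc',T((130,160),4.8,[(178,233),(210,207),(340,92),(346,86)],.010,'scene'))
line('tw top',T((240,135),6,[(360,275),(379,505)],.005,'top'))
line('mat top',T((240,135),6,[(35,48),(670,40)],.003,'top'))
line('rack top',T((125,115),8,[(85,258),(703,217),(712,478),(88,522)],.006,'top'))
line('rack sc',T((260,240),4.8,[(530,513),(20,255),(135,97),(614,315)],.006,'scene'))
E
```

```text
pump top [[0.5861, -0.082], [0.5533, -0.0714], [0.4417, -0.033], [0.4174, -0.0241]] ang -18.924998983281046 lens [0.0344 0.118  0.0259]
pump sc [[0.5855, -0.0802], [0.5552, -0.0682], [0.4437, -0.0289], [0.4216, -0.0229]] ang -19.258830209010227 lens [0.0326 0.1182 0.0229]
pen top [[0.589, -0.2609], [0.5645, -0.2626], [0.4433, -0.2679], [0.434, -0.2683]] ang 2.7192149393815517 lens [0.0246 0.1213 0.0093]
pen sc [[0.591, -0.2579], [0.5649, -0.2585], [0.4433, -0.2672], [0.4367, -0.2681]] ang 3.7678617556257996 lens [0.0261 0.1219 0.0066]
tw top [[0.5287, -0.1652], [0.4083, -0.1697]] ang 2.1586693163843456 lens [0.1205]
mat top [[0.6566, 0.0016], [0.656, -0.3354]] ang 89.89965779759997 lens [0.337]
rack top [[0.6465, 0.3497], [0.66, 0.106], [0.5522, 0.1013], [0.5382, 0.3423]] ang 3.9034746595670833 lens [0.244  0.1079 0.2413]
rack sc [[0.6487, 0.3494], [0.6636, 0.11], [0.5555, 0.1042], [0.5409, 0.3427]] ang 3.566568741035928 lens [0.2399 0.1083 0.239 ]
```

```bash
cat >> h.py <<'E'
def go(target, yaw=None):
    from station import sense
    s=sense(); p=np.array(s['tcp_pos']); R=np.array(s['ee_rot'])
    d=R.T@(np.array(target)-p)*100
    a=np.degrees(np.arctan2(R[1,0],R[0,0]))
    print('t',round(s['time_s'],2),'tcp',np.round(p,4),'yaw',round(a,2),'zax',np.round(R[:,2],3),'F',np.round(s['wrist_force'],1),'w',round(s['gripper_width'],3))
    print(' need cm tool',np.round(d,2), 'wz', None if yaw is None else round(a-yaw,2))
E
python3 - <<'E'
from h import *
from station import sense
M=np.array([[-0.3341,-0.9425,0.0018,0.6238],[0.9101,-0.3231,-0.2595,0.0324],[0.2452,-0.085,0.9657,-0.3912]])
o=-M[:,:3].T@M[:,3]; R=np.array(sense()['ee_rot']); print(o,"tool frame",R.T@(o-np.array(sense()['tcp_pos'])))
go([0.51,0.17,0.25],3.3)
E
```

```text
[0.27484658 0.56514794 0.3850668 ] tool frame [ 0.07019221  0.00031659 -0.16337117]
t 0.15 tcp [0.2087 0.5887 0.2217] yaw -19.53 zax [-0.    -0.002 -1.   ] F [0.  0.5 0.3] w 0.997
 need cm tool [42.39 29.39 -2.78] wz -22.83
```

```bash
python3 -m jog '[[3.0,2.1,-0.2,0,0,0],[3.0,2.1,-0.2,0,0,0],[3.0,2.1,-0.2,0,0,0],[3.0,2.1,-0.2,0,0,0],[3.0,2.1,-0.2,0,0,0]]' 5.0; python3 -m jog '[[3.0,2.1,-0.2,0,0,0],[3.0,2.1,-0.2,0,0,0],[3.0,2.1,-0.2,0,0,0],[3.0,2.1,-0.2,0,0,0],[3.0,2.1,-0.2,0,0,0]]'; python3 -m jog '[[3.0,2.1,-0.2,0,0,0],[3.0,2.1,-0.2,0,0,0],[3.0,2.1,-0.2,0,0,0],[3.0,2.1,-0.2,0,0,0],[0,0,0,0,0,0]]'; python3 -m jog '[[0,0,0,0,0,-6],[0,0,0,0,0,-6],[0,0,0,0,0,-6],[0,0,0,0,0,-4.8],[0,0,0,0,0,0]]'; python3 - <<'E'
from h import *
from station import capture
import cv2
go([0.51,0.17,0.25],3.3)
c=capture('wrist'); np.save('w1.npy',c,allow_pickle=True)
cv2.imwrite('pics/w1.png',c['frame'][:,:,::-1])
E
```

```text
time_s: 0.57
tcp_pos: [0.3156, 0.4383, 0.2323]
ee_rot: [[0.943, -0.334, -0.0], [-0.334, -0.943, -0.001], [-0.0, 0.001, -1.0]]
wrist_force: [0.3, -0.3, 0.0]
gripper_width: 0.707
time_s: 0.98
tcp_pos: [0.4219, 0.2891, 0.2426]
ee_rot: [[0.943, -0.334, -0.0], [-0.334, -0.943, -0.0], [-0.0, 0.0, -1.0]]
wrist_force: [0.3, 0.8, -1.1]
gripper_width: 0.577
time_s: 1.4
tcp_pos: [0.5088, 0.1673, 0.2505]
ee_rot: [[0.94, -0.34, 0.0], [-0.34, -0.94, -0.001], [0.001, 0.001, -1.0]]
wrist_force: [0.6, -0.2, -0.2]
gripper_width: 0.576
time_s: 1.82
tcp_pos: [0.5062, 0.1716, 0.2502]
ee_rot: [[0.998, 0.058, -0.001], [0.058, -0.998, -0.0], [-0.001, 0.0, -1.0]]
wrist_force: [0.2, 0.5, -0.2]
gripper_width: 0.576
t 1.82 tcp [0.5062 0.1716 0.2502] yaw 3.35 zax [-0.001 -0.    -1.   ] F [ 0.2  0.5 -0.2] w 0.576
 need cm tool [0.37 0.18 0.02] wz 0.05
```

View pics/w1.png

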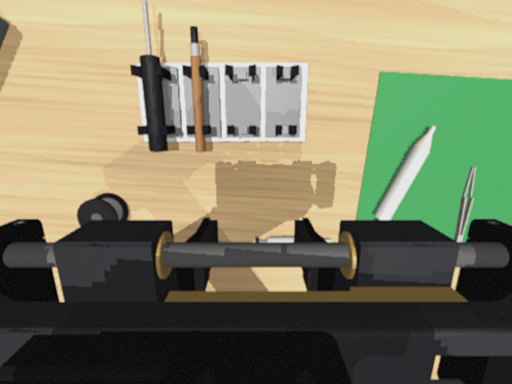

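```bash
python3 - <<'E'
import cv2
t=cv2.imread("pics/w1.png")
cv2.imwrite("pics/w1c.png",cv2.resize(t[55:155,130:315],None,fx=4.3,fy=4.3,interpolation=cv2.INTER_CUBIC))
cv2.imwrite("pics/w1d.png",cv2.resize(t[110:230,360:490],None,fx=5,fy=5,interpolation=cv2.INTER_CUBIC))
E
```

```text
(no output)
```

View pics/w1c.png

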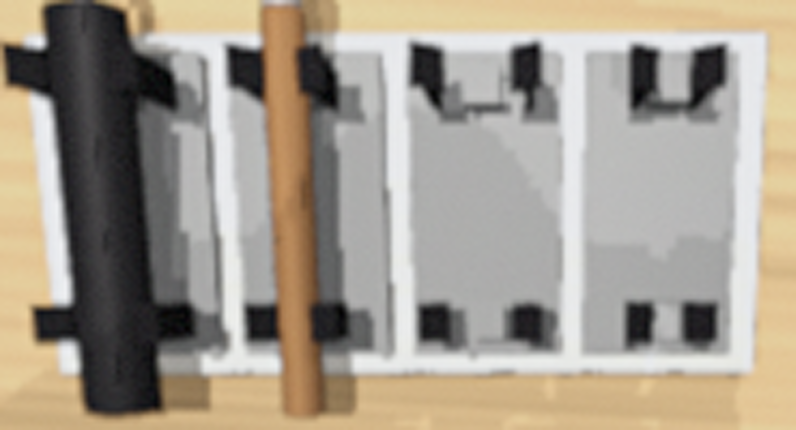

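View pics/w1d.png

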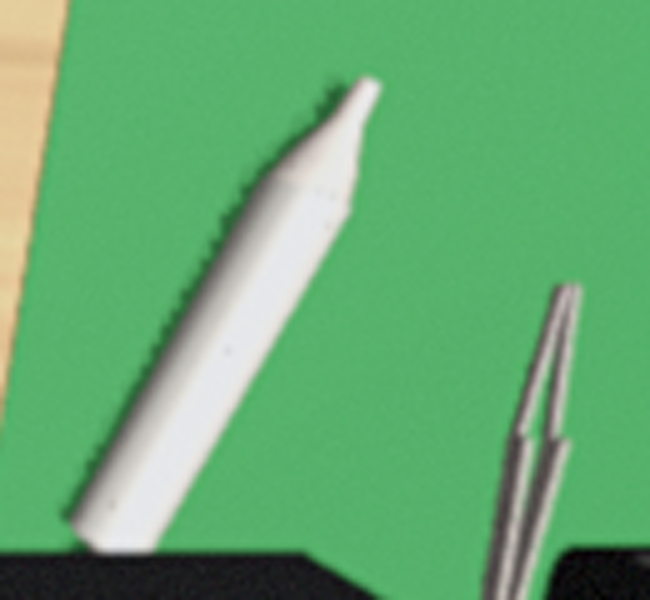

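```bash
python3 - <<'E'
from h import *
c=np.load('w1.npy',allow_pickle=True).item(); k=cam(c)
np.set_printoptions(precision=4,suppress=True)
T=lambda o,s,p,z:np.array([ray(k,q,z) for q in cr(o,s,p)])
r=T((130,55),4.3,[(25,32),(767,32),(751,375),(62,375)],.006); print('rack',r[:,:2].tolist(),r.mean(0)); 
for i,j in((0,1),(3,2)): d=r[i]-r[j]; print('yaw',np.degrees(np.arctan2(-d[0],d[1])),np.linalg.norm(d))
for i,j in((0,3),(1,2)): d=r[i]-r[j]; print('yaw',np.degrees(np.arctan2(d[1],d[0])),np.linalg.norm(d))
l=T((130,55),4.3,[(476,45),(481,308),(679,45),(670,305)],.061); print('lip mids',l)
for i in (0,2): d=l[i]-l[i+1]; print(np.degrees(np.arctan2(d[1],d[0])),np.linalg.norm(d),l[i:i+2].mean(0))
p=T((360,110),5,[(370,80),(315,200),(118,537)],.0155);print('pump',p); d=p[0]-p[2];print(np.degrees(np.arctan2(d[1],d[0])),np.linalg.norm(d), 'centre est from tip', )
# pred
a=np.radians(3.3)
for c0 in [(0.6007,.2257)]:
  for dy in(-.029,-.087): print(c0[0]-np.sin(a)*dy,c0[1]+np.cos(a)*dy)
E
```

```text
rack [[0.6471592400076931, 0.34904448832843304], [0.6613915631037703, 0.10703204369498438], [0.5512842896511566, 0.10051384057991194], [0.5370440803178662, 0.34255614563299]] [0.5992 0.2248 0.006 ]
yaw 3.365586996735376 0.24243057228445672
yaw 3.367033121930876 0.24246084425585754
yaw 3.3721542959430053 0.11030615116324921
yaw 3.387879512243191 0.11030003916145269
lip mids [[0.6417 0.1983 0.061 ]
 [0.5696 0.1936 0.061 ]
 [0.6451 0.1408 0.061 ]
 [0.5738 0.1371 0.061 ]]
3.6956553600561803 0.07227606657733657 [0.6056 0.1959 0.061 ]
2.9973030164186136 0.07140343483581123 [0.6094 0.139  0.061 ]
pump [[ 0.586  -0.0831  0.0155]
 [ 0.5509 -0.0748  0.0155]
 [ 0.4419 -0.0358  0.0155]]
-18.15230651296689 0.15172143640012165 centre est from tip
0.6023693567818275 0.19674808731819318
0.6057080703454824 0.13884426195457955
```

```bash
python3 - <<'E'
from h import *
go([0.4975,-0.052,0.10],-18.9)
E
```

```text
t 1.87 tcp [0.5062 0.1716 0.2502] yaw 3.17 zax [-0.001 -0.    -1.   ] F [ 1.1 -1.  -0.3] w 0.57
 need cm tool [-2.09 22.27 15.03] wz 22.07
```

```bash
python3 -m jog '[[-0.3,3.18,1.5,0,0,0],[-0.3,3.18,1.5,0,0,0],[-0.3,3.18,2.4,0,0,0],[-0.3,3.18,2.4,0,0,0],[-0.3,3.18,2.4,0,0,0]]' 6.5; python3 -m jog '[[-0.3,3.18,2.4,0,0,0],[-0.3,3.18,2.4,0,0,0],[0,0,0,0,0,7.1],[0,0,0,0,0,7.1],[0,0,0,0,0,7.1]]';python3 -m jog '[[0,0,0,0,0,0.8],[0,0,0,0,0,0],[0,0,0,0,0,0],[0,0,0,0,0,0],[0,0,0,0,0,0]]'; python3 - <<'E'
from h import *
from station import capture
import cv2
go([0.4975,-0.052,0.05],-18.9)
for n in ['wrist','scene','top']:
  c=capture(n); cv2.imwrite(f'pics/{n}2.png',c['frame'][:,:,::-1])
E
```

```text
time_s: 2.28
tcp_pos: [0.5002, 0.0109, 0.1479]
ee_rot: [[0.998, 0.056, 0.001], [0.056, -0.998, 0.0], [0.001, -0.0, -1.0]]
wrist_force: [1.7, -0.5, -0.2]
gripper_width: 0.739
time_s: 2.7
tcp_pos: [0.4978, -0.0526, 0.0999]
ee_rot: [[0.948, -0.319, -0.001], [-0.319, -0.948, -0.0], [-0.001, 0.001, -1.0]]
wrist_force: [0.4, -0.7, 0.7]
gripper_width: 0.749
time_s: 3.12
tcp_pos: [0.4983, -0.0516, 0.1007]
ee_rot: [[0.947, -0.322, 0.0], [-0.322, -0.947, 0.0], [0.0, -0.0, -1.0]]
wrist_force: [0.2, 0.0, -0.3]
gripper_width: 0.75
t 3.12 tcp [ 0.4983 -0.0516  0.1007] yaw -18.76 zax [ 0.  0. -1.] F [ 0.2  0.  -0.3] w 0.75
 need cm tool [-0.06  0.06  5.07] wz 0.14
```

View pics/wrist2.png

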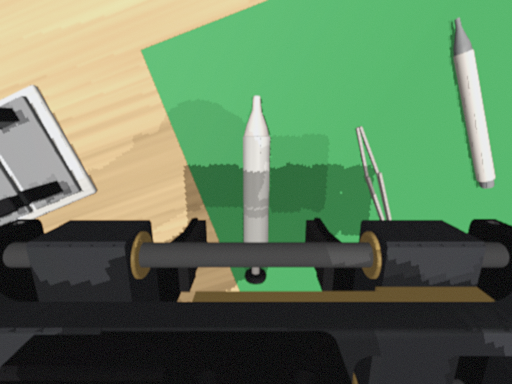

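View pics/scene2.png

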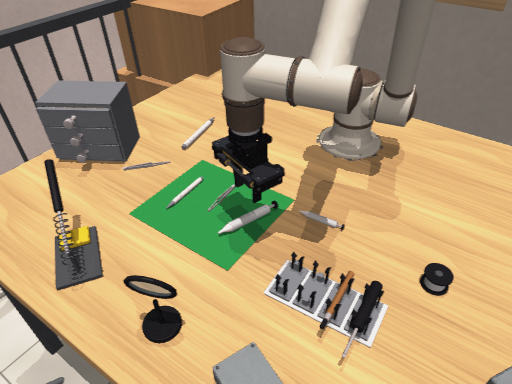

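```bash
python3 -m jog '[[0,0.05,2.0,0,0,0],[0,0,2.0,0,0,0],[0,0,2.0,0,0,0],[0,0,1.5,0,0,0],[0,0,1.0,0,0,0]]'; python3 -m jog '[[0,0,0.5,0,0,0],[0,0,0.35,0,0,0],[0,0,0,0,0,0],[0,0,0,0,0,0],[0,0,0,0,0,0]]';python3 - <<'E'
from h import *
go([0.4975,-0.052,0.006],-18.9)
E
```

```text
time_s: 3.68
tcp_pos: [0.4971, -0.0524, 0.014]
ee_rot: [[0.947, -0.323, -0.002], [-0.323, -0.947, -0.0], [-0.002, 0.001, -1.0]]
wrist_force: [-0.2, 0.7, 0.4]
gripper_width: 0.746
time_s: 4.1
tcp_pos: [0.4986, -0.0522, 0.0078]
ee_rot: [[0.947, -0.322, 0.002], [-0.322, -0.947, 0.0], [0.001, -0.001, -1.0]]
wrist_force: [-0.5, -1.7, -0.4]
gripper_width: 0.744
t 4.1 tcp [ 0.4986 -0.0522  0.0078] yaw -18.81 zax [ 0.002  0.    -1.   ] F [-0.5 -1.7 -0.4] w 0.744
 need cm tool [-0.12  0.02  0.18] wz 0.09
```

```bash
python3 -m jog '[[0,0,0.1,0,0,0],[0,0,0,0,0,0],[0,0,0,0,0,0],[0,0,0,0,0,0],[0,0,0,0,0,0]]' 0; python3 -m jog '[[0,0,0,0,0,0],[0,0,0,0,0,0],[0,0,0,0,0,0],[0,0,-0.5,0,0,0],[0,0,-1,0,0,0]]'; python3 -m jog '[[0,0,-2,0,0,0],[0,0,-2.5,0,0,0],[0,0,-3,0,0,0],[0,0,-3,0,0,0],[0,0,-1.5,0,0,0]]'; python3 - <<'E'
from h import *
from station import capture
import cv2
go([0.6009,0.1959,0.14],3.37)
for n in ['wrist','scene']:
  c=capture(n); cv2.imwrite(f'pics/{n}3.png',c['frame'][:,:,::-1])
E
```

```text
time_s: 4.52
tcp_pos: [0.4981, -0.0524, 0.0062]
ee_rot: [[0.946, -0.323, 0.0], [-0.323, -0.946, 0.0], [0.0, -0.0, -1.0]]
wrist_force: [-1.0, 0.4, 0.8]
gripper_width: 0.455
time_s: 4.93
tcp_pos: [0.4969, -0.0525, 0.0203]
ee_rot: [[0.946, -0.323, -0.003], [-0.323, -0.946, -0.001], [-0.003, 0.002, -1.0]]
wrist_force: [-0.3, 0.4, -0.7]
gripper_width: 0.277
time_s: 5.35
tcp_pos: [0.4996, -0.0523, 0.145]
ee_rot: [[0.947, -0.322, 0.006], [-0.322, -0.947, 0.0], [0.005, -0.002, -1.0]]
wrist_force: [0.8, -0.5, -0.6]
gripper_width: 0.28
t 5.35 tcp [ 0.4996 -0.0523  0.145 ] yaw -18.79 zax [ 0.006  0.    -1.   ] F [ 0.8 -0.5 -0.6] w 0.28
 need cm tool [  1.6  -26.76   0.57] wz -22.16
```

View pics/wrist3.png

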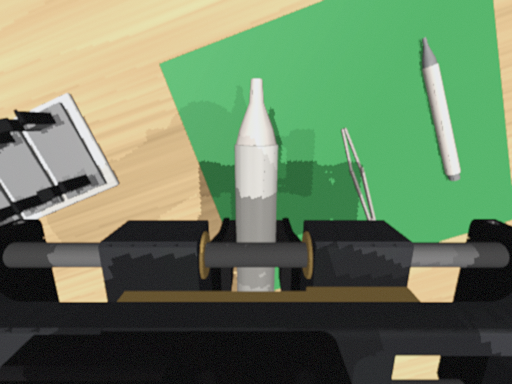

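View pics/scene3.png

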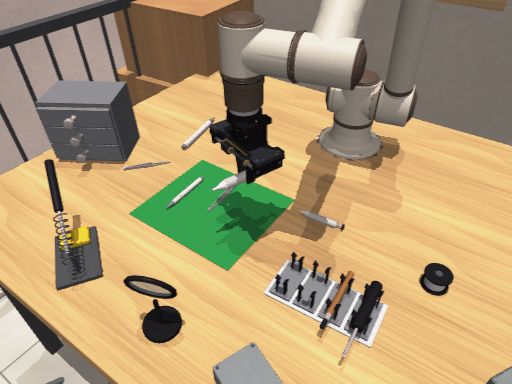

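```bash
python3 - <<'E'
import cv2
t=cv2.imread("pics/wrist3.png")
cv2.imwrite("pics/w3c.png",cv2.resize(t[65:165,210:310],None,fx=6,fy=6,interpolation=cv2.INTER_CUBIC))
from h import *
Rc=np.array([[0,1,0],[.966,0,.2595],[.2595,0,-.966]]) # approx from start
M=np.array([[-0.3341,-0.9425,0.0018,0.6238],[0.9101,-0.3231,-0.2595,0.0324],[0.2452,-0.085,0.9657,-0.3912],[0,0,0,1]])
Tt=np.eye(4);Tt[:3,:3]=[[.942,-.334,-.001],[-.334,-.942,-.002],[0,.002,-1]];Tt[:3,3]=[.2087,.5887,.2217]
C=(M@Tt); np.save('tool2cam.npy',C); k=(265.14,255.6,193.21,C[:3])
for z in(-.007,-.009,-.012):
  print(z,[np.round(ray(k,q,z),4) for q in [(257,79),(257,146),(256,290)]])
E
```

```text
-0.007 [array([ 0.0929,  0.0011, -0.007 ]), array([ 0.0567,  0.0012, -0.007 ]), array([-0.0397,  0.0007, -0.007 ])]
-0.009 [array([ 0.0926,  0.0011, -0.009 ]), array([ 0.0568,  0.0012, -0.009 ]), array([-0.0383,  0.0007, -0.009 ])]
-0.012 [array([ 0.0922,  0.0011, -0.012 ]), array([ 0.0571,  0.0012, -0.012 ]), array([-0.0362,  0.0006, -0.012 ])]
```

View pics/w3c.png

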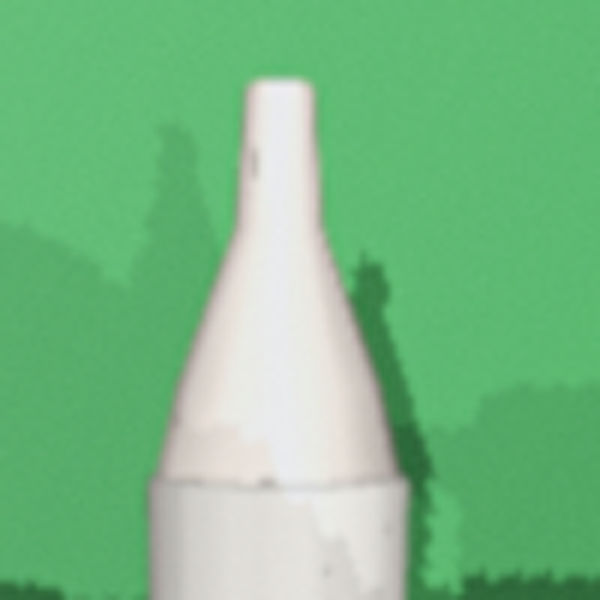

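```bash
python3 -m jog '[[0.2,-3.35,0,0,0,0],[0.2,-3.35,0,0,0,0],[0.2,-3.35,0,0,0,0],[0.2,-3.35,0,0,0,0],[0.2,-3.35,0,0,0,0]]'; python3 -m jog '[[0.2,-3.35,0,0,0,0],[0.2,-3.35,0,0,0,0],[0.2,-3.3,0,0,0,0],[0,0,0,0,0,-7],[0,0,0,0,0,-7]]'; python3 -m jog '[[0,0,0,0,0,-7],[0,0,0,0,0,-1.2],[0,0,0,0,0,0],[0,0,0,0,0,0],[0,0,0,0,0,0]]'; python3 - <<'E'
from h import *
from station import capture
import cv2
go([0.602,0.1959,0.07],3.37)
for n in ['wrist','scene','top']:
  c=capture(n); cv2.imwrite(f'pics/{n}4.png',c['frame'][:,:,::-1])
  if n=='wrist': np.save('w4.npy',c,allow_pickle=True)
E
```

```text
time_s: 5.87
tcp_pos: [0.5609, 0.1041, 0.1397]
ee_rot: [[0.946, -0.323, -0.003], [-0.323, -0.946, -0.001], [-0.002, 0.002, -1.0]]
wrist_force: [0.5, -0.9, -0.5]
gripper_width: 0.279
time_s: 6.28
tcp_pos: [0.5989, 0.1973, 0.1386]
ee_rot: [[0.997, -0.076, -0.003], [-0.076, -0.997, -0.001], [-0.003, 0.002, -1.0]]
wrist_force: [0.2, 0.1, -0.4]
gripper_width: 0.28
time_s: 6.7
tcp_pos: [0.5993, 0.1954, 0.1407]
ee_rot: [[0.998, 0.057, -0.001], [0.057, -0.998, -0.0], [-0.001, 0.0, -1.0]]
wrist_force: [0.2, 0.1, -0.6]
gripper_width: 0.278
t 6.7 tcp [0.5993 0.1954 0.1407] yaw 3.25 zax [-0.001 -0.    -1.   ] F [ 0.2  0.1 -0.6] w 0.278
 need cm tool [ 0.28 -0.04  7.07] wz -0.12
```

View pics/wrist4.png

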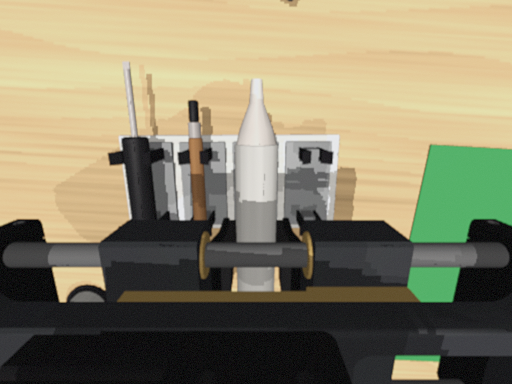

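View pics/scene4.png

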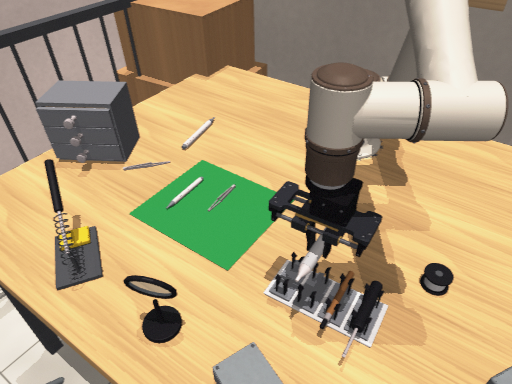

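```bash
python3 -m jog '[[0.2,0,2.0,0,0,0],[0,0,2.0,0,0,0],[0,0,2.0,0,0,0],[0,0,1.2,0,0,0],[0,0,0.3,0,0,0]]'; python3 -m jog '[[0,0,0,0,0,0],[0,0,0.3,0,0,0],[0,0,0.2,0,0,0],[0,0,0.2,0,0,0],[0,0,0,0,0,0]]'; python3 -c "
from h import *
go([0.601,0.1959,0.033],3.37)"
```

```text
time_s: 7.27
tcp_pos: [0.6, 0.1949, 0.0635]
ee_rot: [[0.998, 0.058, -0.004], [0.058, -0.998, -0.002], [-0.004, 0.002, -1.0]]
wrist_force: [-0.2, -0.9, -0.5]
gripper_width: 0.271
time_s: 7.68
tcp_pos: [0.6016, 0.1959, 0.0593]
ee_rot: [[0.998, 0.059, 0.0], [0.059, -0.998, 0.0], [0.0, -0.0, -1.0]]
wrist_force: [1.3, 0.5, -0.2]
gripper_width: 0.28
t 7.68 tcp [0.6016 0.1959 0.0593] yaw 3.37 zax [ 0.  0. -1.] F [ 1.3  0.5 -0.2] w 0.28
 need cm tool [-0.06 -0.    2.63] wz -0.0
```

```bash
python3 -m jog '[[0,0,0.2,0,0,0],[0,0,0.2,0,0,0],[0,0,0.2,0,0,0],[0,0,0.2,0,0,0],[0,0,0,0,0,0]]'; python3 -m jog '[[0,0,0.2,0,0,0],[0,0,0.2,0,0,0],[0,0,0.2,0,0,0],[0,0,0,0,0,0],[0,0,0,0,0,0]]'; python3 -c "
from h import *
go([0.601,0.1959,0.033],3.37)
from station import capture
import cv2
c=capture('scene'); cv2.imwrite('pics/s5.png',cv2.resize(c['frame'][200:340,240:420,::-1],None,fx=4,fy=4,interpolation=cv2.INTER_CUBIC))"
```

```text
time_s: 8.1
tcp_pos: [0.6015, 0.1959, 0.0508]
ee_rot: [[0.998, 0.059, -0.0], [0.059, -0.998, -0.0], [-0.0, 0.0, -1.0]]
wrist_force: [0.7, -0.1, -1.5]
gripper_width: 0.282
time_s: 8.52
tcp_pos: [0.6029, 0.1962, 0.0468]
ee_rot: [[0.998, 0.06, 0.003], [0.06, -0.998, 0.001], [0.003, -0.001, -1.0]]
wrist_force: [-0.8, -1.0, 5.7]
gripper_width: 0.277
t 8.52 tcp [0.6029 0.1962 0.0468] yaw 3.43 zax [ 0.003  0.001 -1.   ] F [-0.8 -1.   5.7] w 0.277
 need cm tool [-0.19  0.02  1.38] wz 0.06
```

View pics/s5.png

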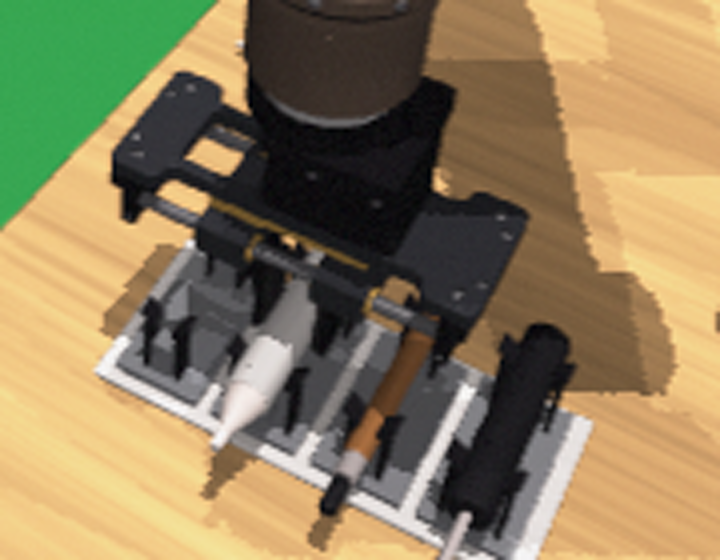

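```bash
python3 -m jog '[[0,0,0.2,0,0,0],[0,0,0.2,0,0,0],[0,0,0.2,0,0,0],[0,0,0,0,0,0],[0,0,0,0,0,0]]'; python3 -c "
from h import *
go([0.601,0.1959,0.033],3.37)"
```

```text
time_s: 8.98
tcp_pos: [0.6033, 0.1963, 0.0407]
ee_rot: [[0.998, 0.06, 0.004], [0.06, -0.998, 0.001], [0.004, -0.001, -1.0]]
wrist_force: [1.2, -1.1, 5.5]
gripper_width: 0.281
t 8.98 tcp [0.6033 0.1963 0.0407] yaw 3.42 zax [ 0.004  0.001 -1.   ] F [ 1.2 -1.1  5.5] w 0.281
 need cm tool [-0.24  0.03  0.77] wz 0.05
```

```bash
python3 -m jog '[[0,0,0.2,0,0,0],[0,0,0.2,0,0,0],[0,0,0.2,0,0,0],[0,0,0,0,0,0],[0,0,0,0,0,0]]'; python3 -m jog '[[0,0,0.1,0,0,0],[0,0,0,0,0,0],[0,0,0.1,0,0,0],[0,0,0,0,0,0],[0,0,0,0,0,0]]';python3 -c "
from h import *
go([0.601,0.1959,0.033],3.37)
from station import capture
import cv2
c=capture('scene'); cv2.imwrite('pics/s6.png',cv2.resize(c['frame'][200:340,240:420,::-1],None,fx=4,fy=4,interpolation=cv2.INTER_CUBIC))
c=capture('wrist'); cv2.imwrite('pics/w6.png',c['frame'][:,:,::-1])"
```

```text
time_s: 9.4
tcp_pos: [0.6012, 0.1958, 0.0326]
ee_rot: [[0.998, 0.059, -0.001], [0.059, -0.998, -0.0], [-0.001, 0.0, -1.0]]
wrist_force: [1.1, -0.4, 1.0]
gripper_width: 0.278
time_s: 9.82
tcp_pos: [0.6012, 0.1957, 0.0324]
ee_rot: [[0.998, 0.059, -0.0], [0.059, -0.998, -0.0], [-0.0, 0.0, -1.0]]
wrist_force: [-2.1, -1.5, 9.0]
gripper_width: 0.277
t 9.82 tcp [0.6012 0.1957 0.0324] yaw 3.4 zax [-0. -0. -1.] F [-2.1 -1.5  9. ] w 0.277
 need cm tool [-0.02 -0.02 -0.06] wz 0.03
```

View pics/s6.png

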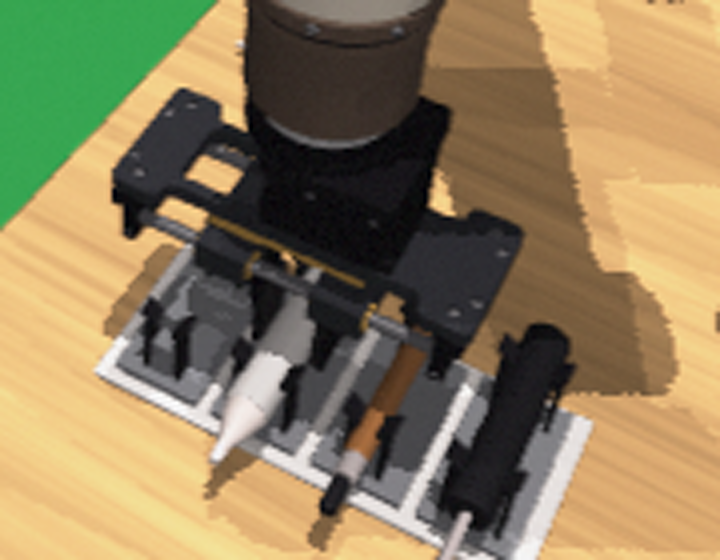

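View pics/w6.png

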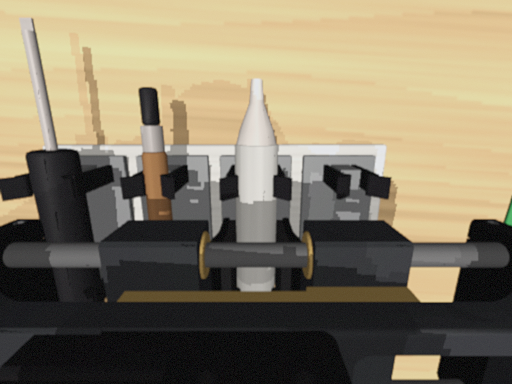

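```bash
python3 -m jog '[[0,0,-0.1,0,0,0],[0,0,0,0,0,0],[0,0,0,0,0,0],[0,0,0,0,0,0],[0,0,0,0,0,0]]' 4.0; python3 -m jog '[[0,0,-0.5,0,0,0],[0,0,-1,0,0,0],[0,0,-2,0,0,0],[0,0,-3,0,0,0],[0,0,-3,0,0,0]]'; python3 -m jog '[[0,0,-3,0,0,0],[0,0,-3,0,0,0],[-2,0,-1,0,0,0],[-3,0,0,0,0,0],[-3,0,0,0,0,0]]'; python3 -c "
from h import *
go([0.504,-0.264,0.14],3)
from station import capture
import cv2
c=capture('scene'); cv2.imwrite('pics/s7.png',cv2.resize(c['frame'][200:340,240:420,::-1],None,fx=4,fy=4,interpolation=cv2.INTER_CUBIC))
c=capture('wrist'); cv2.imwrite('pics/w7.png',c['frame'][:,:,::-1]); np.save('w7.npy',c,allow_pickle=True)"
```

```text
time_s: 10.33
tcp_pos: [0.6012, 0.1956, 0.0314]
ee_rot: [[0.998, 0.059, -0.001], [0.059, -0.998, -0.0], [-0.001, 0.0, -1.0]]
wrist_force: [-0.4, -0.3, -0.2]
gripper_width: 0.454
time_s: 10.75
tcp_pos: [0.6012, 0.1955, 0.1283]
ee_rot: [[0.998, 0.059, -0.001], [0.059, -0.998, -0.001], [-0.001, 0.001, -1.0]]
wrist_force: [-0.1, 0.6, -0.4]
gripper_width: 0.46
time_s: 11.17
tcp_pos: [0.5215, 0.1913, 0.1989]
ee_rot: [[0.998, 0.058, 0.003], [0.058, -0.998, 0.002], [0.003, -0.002, -1.0]]
wrist_force: [-1.2, 0.7, -0.8]
gripper_width: 0.463
t 11.17 tcp [0.5215 0.1913 0.1989] yaw 3.32 zax [ 0.003  0.002 -1.   ] F [-1.2  0.7 -0.8] w 0.463
 need cm tool [-4.41 45.36  5.79] wz 0.32
```

View pics/s7.png

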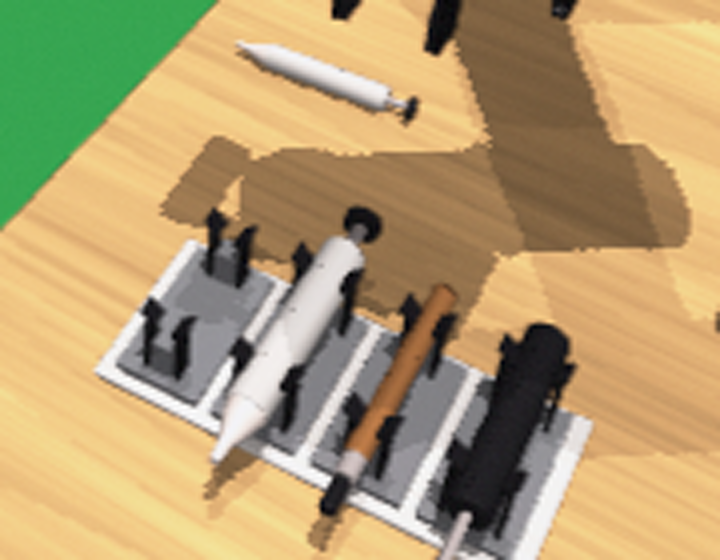

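View pics/w7.png

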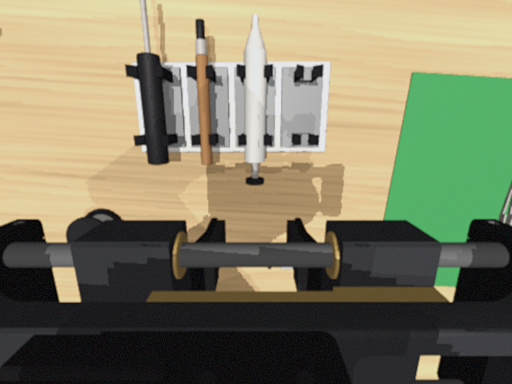

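```bash
python3 -m jog '[[-0.37,3.78,0.4,0,0,0],[-0.37,3.78,0.4,0,0,0],[-0.37,3.78,0.4,0,0,0],[-0.37,3.78,0.4,0,0,0],[-0.37,3.78,0.4,0,0,0]]'; python3 -m jog '[[-0.37,3.78,0.5,0,0,0],[-0.37,3.78,0.5,0,0,0],[-0.37,3.78,0.6,0,0,0],[-0.37,3.78,0.6,0,0,0],[-0.37,3.78,0.6,0,0,0]]'; python3 -m jog '[[-0.37,3.78,0.6,0,0,0],[-0.37,3.78,0.6,0,0,0],[0,0,0,0,0,0],[0,0,0,0,0,0],[0,0,0,0,0,0]]'; python3 -c "
from h import *
go([0.504,-0.264,0.08],3)
from station import capture
import cv2
c=capture('wrist'); cv2.imwrite('pics/w8.png',c['frame'][:,:,::-1]); np.save('w8.npy',c,allow_pickle=True)
cv2.imwrite('pics/w8c.png',cv2.resize(c['frame'][60:300,206:306,::-1],None,fx=2.5,fy=2.5,interpolation=cv2.INTER_CUBIC))"
```

```text
time_s: 11.68
tcp_pos: [0.5147, -0.0002, 0.178]
ee_rot: [[0.998, 0.06, 0.002], [0.06, -0.998, 0.0], [0.002, -0.0, -1.0]]
wrist_force: [0.7, 0.1, 0.5]
gripper_width: 0.458
time_s: 12.1
tcp_pos: [0.5074, -0.1906, 0.1499]
ee_rot: [[0.998, 0.059, 0.002], [0.059, -0.998, -0.0], [0.002, 0.001, -1.0]]
wrist_force: [1.0, 0.1, -0.8]
gripper_width: 0.455
time_s: 12.52
tcp_pos: [0.5043, -0.2647, 0.1375]
ee_rot: [[0.998, 0.058, 0.001], [0.058, -0.998, -0.0], [0.001, 0.0, -1.0]]
wrist_force: [-0.9, 1.0, 0.7]
gripper_width: 0.464
t 12.52 tcp [ 0.5043 -0.2647  0.1375] yaw 3.33 zax [ 0.001 -0.    -1.   ] F [-0.9  1.   0.7] w 0.464
 need cm tool [-0.03 -0.07  5.75] wz 0.33
```

View pics/w8.png

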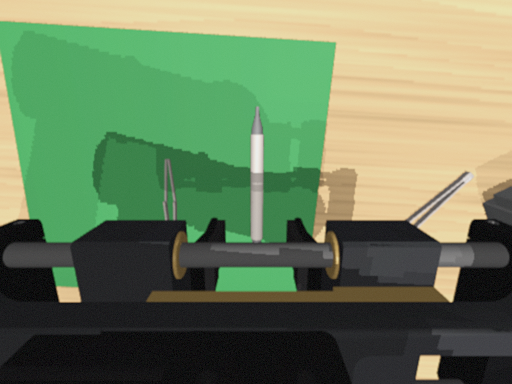

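View pics/w8c.png

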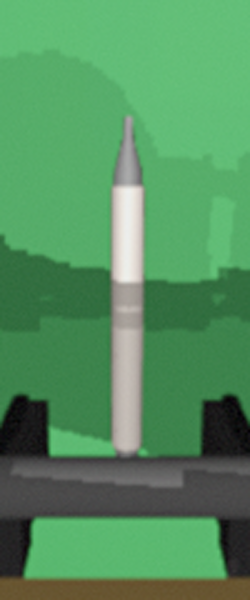

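```bash
python3 -c "
from h import *
c=np.load('w8.npy',allow_pickle=True).item(); k=cam(c)
p=np.array([ray(k,q,.010) for q in cr((206,60),2.5,[(128,117),(127,185),(127,456)])]);print(p); d=p[0]-p[2]; print(np.degrees(np.arctan2(d[1],d[0])),np.linalg.norm(np.diff(p,axis=0),axis=1)); u=d/np.linalg.norm(d); print(p[0]-.088*u,p[1]-.06*u)
c=np.load('w7.npy',allow_pickle=True).item(); k=cam(c)
p=np.array([ray(k,q,.042) for q in [(255,14),(255,179)]]);print('pump',p,p[0]-.094*(p[0]-p[1])/np.linalg.norm(p[0]-p[1]))
"
```

```text
[[ 0.58994519 -0.26099637  0.01      ]
 [ 0.5622277  -0.26222517  0.01      ]
 [ 0.4359409  -0.26973065  0.01      ]]
3.246025056213087 [0.02774472 0.12650963]
[ 0.50208638 -0.26597924  0.01      ] [ 0.50232396 -0.26562259  0.01      ]
pump [[0.69426042 0.20085337 0.042     ]
 [0.51687589 0.19049825 0.042     ]] [0.60042018 0.19537529 0.042     ]
```

```bash
python3 -m jog '[[-0.15,0.05,2.5,0,0,0],[0,0,3,0,0,0],[0,0,3,0,0,0],[0,0,2.2,0,0,0],[0,0,1.2,0,0,0]]'; python3 -m jog '[[0,0,0.6,0,0,0],[0,0,0.3,0,0,0],[0,0,0.2,0,0,0],[0,0,0,0,0,0],[0,0,0,0,0,0]]';python3 -c "
from h import *
go([0.5025,-0.2655,0.0052],3.25)"
```

```text
time_s: 12.98
tcp_pos: [0.5016, -0.2629, 0.0159]
ee_rot: [[0.998, 0.061, -0.004], [0.061, -0.998, 0.001], [-0.003, -0.001, -1.0]]
wrist_force: [-0.7, -0.3, 0.5]
gripper_width: 0.457
time_s: 13.4
tcp_pos: [0.5034, -0.2649, 0.0082]
ee_rot: [[0.998, 0.059, 0.002], [0.059, -0.998, -0.001], [0.002, 0.001, -1.0]]
wrist_force: [-0.1, -0.2, 0.3]
gripper_width: 0.457
t 13.4 tcp [ 0.5034 -0.2649  0.0082] yaw 3.41 zax [ 0.002 -0.001 -1.   ] F [-0.1 -0.2  0.3] w 0.457
 need cm tool [-0.1   0.06  0.3 ] wz 0.16
```

```bash
python3 -m jog '[[-0.05,0.05,0.15,0,0,0],[0,0,0.1,0,0,0],[0,0,0,0,0,0],[0,0,0,0,0,0],[0,0,0,0,0,0]]'; python3 -m jog '[[0,0,0,0,0,0],[0,0,0,0,0,0],[0,0,0,0,0,0],[0,0,0,0,0,0],[0,0,0,0,0,0]]' 0;  python3 -m jog '[[0,0,0,0,0,0],[0,0,0,0,0,0],[0,0,-0.5,0,0,0],[0,0,-1,0,0,0],[0,0,-2,0,0,0]]'; python3 -m jog '[[0,0,-2.5,0,0,0],[0,0,-3,0,0,0],[0,0,-3,0,0,0],[0,0,-2,0,0,0],[0,0,-1,0,0,0]]'; python3 - <<'E'
from h import *
from station import capture
import cv2
go([0.6043,0.1383,0.14],3.37)
for n in ['wrist','scene']:
  c=capture(n); cv2.imwrite(f'pics/{n}9.png',c['frame'][:,:,::-1])
E
```

```text
time_s: 13.82
tcp_pos: [0.5021, -0.2655, 0.0047]
ee_rot: [[0.998, 0.059, 0.0], [0.059, -0.998, -0.0], [0.0, 0.0, -1.0]]
wrist_force: [-0.5, -0.2, -0.4]
gripper_width: 0.458
time_s: 14.23
tcp_pos: [0.5021, -0.2654, 0.0045]
ee_rot: [[0.998, 0.059, -0.0], [0.059, -0.998, -0.0], [-0.0, 0.0, -1.0]]
wrist_force: [-0.8, 0.4, 0.1]
gripper_width: 0.159
time_s: 14.65
tcp_pos: [0.5005, -0.265, 0.0386]
ee_rot: [[0.998, 0.058, -0.005], [0.058, -0.998, 0.001], [-0.004, -0.002, -1.0]]
wrist_force: [0.9, -0.3, -0.7]
gripper_width: 0.15
time_s: 15.07
tcp_pos: [0.5037, -0.266, 0.1591]
ee_rot: [[0.998, 0.059, 0.007], [0.059, -0.998, -0.002], [0.007, 0.003, -1.0]]
wrist_force: [1.2, -0.7, -0.5]
gripper_width: 0.148
t 15.07 tcp [ 0.5037 -0.266   0.1591] yaw 3.41 zax [ 0.007 -0.002 -1.   ] F [ 1.2 -0.7 -0.5] w 0.148
 need cm tool [ 12.43 -39.77   1.89] wz 0.04
```

View pics/wrist9.png

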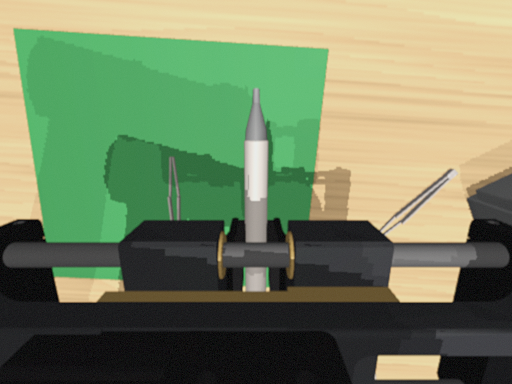

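View pics/scene9.png

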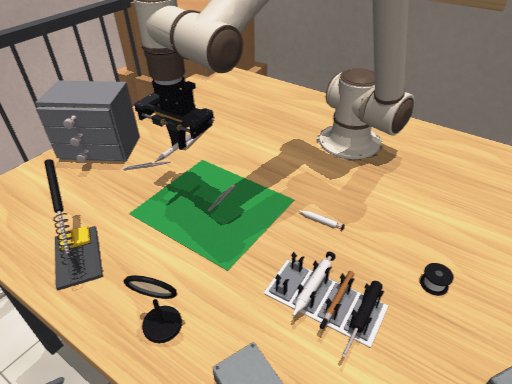

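```bash
python3 -m jog '[[1.04,-3.31,0.1,0,0,0],[1.04,-3.31,0.1,0,0,0],[1.04,-3.31,0.1,0,0,0],[1.04,-3.31,0.1,0,0,0],[1.04,-3.31,0.1,0,0,0]]'; python3 -m jog '[[1.04,-3.31,0.1,0,0,0],[1.04,-3.31,0.1,0,0,0],[1.04,-3.31,0.1,0,0,0],[1.04,-3.31,0.1,0,0,0],[1.04,-3.31,0.1,0,0,0]]'; python3 -m jog '[[1.04,-3.31,0.1,0,0,0],[1.04,-3.31,0.1,0,0,0],[0,0,0,0,0,0],[0,0,0,0,0,0],[0,0,0,0,0,0]]'; python3 - <<'E'
from h import *
from station import capture
import cv2
go([0.6043,0.1381,0.07],3.37)
c=capture('wrist'); cv2.imwrite('pics/w10.png',c['frame'][:,:,::-1]); np.save('w10.npy',c,allow_pickle=True)
C=np.load('tool2cam.npy'); k=(265.14,255.6,193.21,C[:3])
print([np.round(ray(k,q,-.0054),4) for q in [(256,89),(256,141)]])
cv2.imwrite('pics/w10c.png',cv2.resize(c['frame'][60:230,90:360,::-1],None,fx=2.96,fy=2.96,interpolation=cv2.INTER_CUBIC))
E
```

```text
time_s: 15.58
tcp_pos: [0.543, -0.0957, 0.1475]
ee_rot: [[0.998, 0.058, -0.004], [0.058, -0.998, 0.0], [-0.004, -0.0, -1.0]]
wrist_force: [0.8, -0.7, 0.3]
gripper_width: 0.15
time_s: 16.0
tcp_pos: [0.5853, 0.0725, 0.1423]
ee_rot: [[0.998, 0.059, -0.004], [0.059, -0.998, -0.001], [-0.004, 0.001, -1.0]]
wrist_force: [0.8, -1.2, -0.8]
gripper_width: 0.149
time_s: 16.42
tcp_pos: [0.6021, 0.1379, 0.1407]
ee_rot: [[0.998, 0.059, -0.004], [0.059, -0.998, -0.001], [-0.004, 0.001, -1.0]]
wrist_force: [0.1, -0.1, -0.7]
gripper_width: 0.152
t 16.42 tcp [0.6021 0.1379 0.1407] yaw 3.38 zax [-0.004 -0.001 -1.   ] F [ 0.1 -0.1 -0.7] w 0.152
 need cm tool [ 0.25 -0.02  7.07] wz 0.01
[array([ 0.088 ,  0.0006, -0.0054]), array([ 0.0594,  0.0006, -0.0054])]
```

View pics/w10c.png

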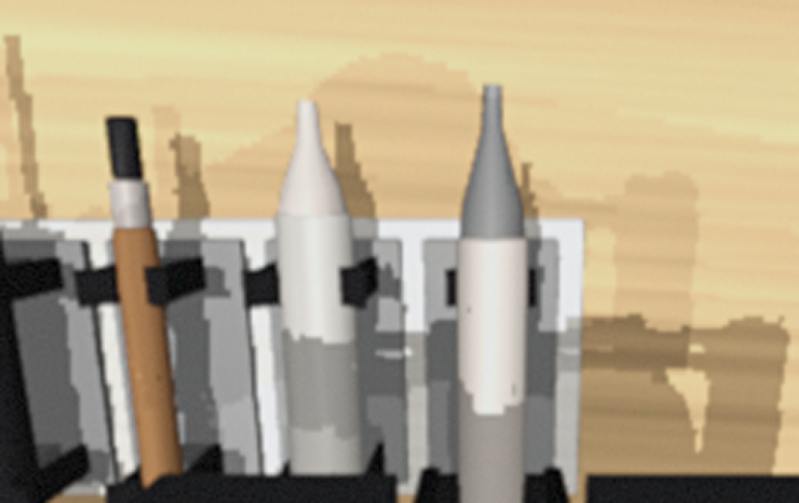

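```bash
python3 -m jog '[[0.2,0,2.0,0,0,0],[0,0,2.0,0,0,0],[0,0,2.0,0,0,0],[0,0,1.2,0,0,0],[0,0,0.3,0,0,0]]'; python3 -m jog '[[0,0,0,0,0,0],[0,0,0.3,0,0,0],[0,0,0.2,0,0,0],[0,0,0,0,0,0],[0,0,0,0,0,0]]'; python3 -c "
from h import *
go([0.6043,0.1381,0.0366],3.37)"
```

```text
time_s: 16.88
tcp_pos: [0.6031, 0.1361, 0.0647]
ee_rot: [[0.998, 0.056, -0.006], [0.056, -0.998, -0.002], [-0.006, 0.002, -1.0]]
wrist_force: [-1.3, 0.3, -0.8]
gripper_width: 0.149
time_s: 17.3
tcp_pos: [0.6055, 0.1386, 0.0632]
ee_rot: [[0.998, 0.059, 0.001], [0.059, -0.998, 0.0], [0.001, -0.0, -1.0]]
wrist_force: [-0.9, -0.4, -0.5]
gripper_width: 0.149
t 17.3 tcp [0.6055 0.1386 0.0632] yaw 3.37 zax [ 0.001  0.    -1.   ] F [-0.9 -0.4 -0.5] w 0.149
 need cm tool [-0.13  0.04  2.66] wz -0.0
```

```bash
python3 -m jog '[[0,0,0.25,0,0,0],[0,0,0.25,0,0,0],[0,0,0.25,0,0,0],[0,0,0,0,0,0],[0,0,0,0,0,0]]'; python3 -m jog '[[0,0,0.2,0,0,0],[0,0,0.2,0,0,0],[0,0,0.2,0,0,0],[0,0,0,0,0,0],[0,0,0,0,0,0]]'; python3 -c "
from h import *
go([0.6043,0.1381,0.0366],3.37)"
```

```text
time_s: 17.72
tcp_pos: [0.6051, 0.1385, 0.0547]
ee_rot: [[0.998, 0.059, -0.001], [0.059, -0.998, -0.0], [-0.001, 0.0, -1.0]]
wrist_force: [-0.4, -0.6, -0.4]
gripper_width: 0.148
time_s: 18.13
tcp_pos: [0.6054, 0.1384, 0.0491]
ee_rot: [[0.998, 0.059, 0.0], [0.059, -0.998, -0.0], [0.0, 0.0, -1.0]]
wrist_force: [0.3, -1.0, 0.2]
gripper_width: 0.15
t 18.13 tcp [0.6054 0.1384 0.0491] yaw 3.38 zax [ 0. -0. -1.] F [ 0.3 -1.   0.2] w 0.15
 need cm tool [-0.11  0.02  1.25] wz 0.01
```

```bash
python3 -m jog '[[0,0,0.2,0,0,0],[0,0,0.2,0,0,0],[0,0,0,0,0,0],[0,0,0,0,0,0],[0,0,0,0,0,0]]'; python3 -m jog '[[0,0,0.2,0,0,0],[0,0,0.1,0,0,0],[0,0,0,0,0,0],[0,0,0,0,0,0],[0,0,0,0,0,0]]'; python3 -c "
from h import *
go([0.6043,0.1381,0.0366],3.37)
from station import capture
import cv2
c=capture('scene'); cv2.imwrite('pics/s11.png',cv2.resize(c['frame'][200:340,240:420,::-1],None,fx=4,fy=4,interpolation=cv2.INTER_CUBIC))"
```

```text
time_s: 18.55
tcp_pos: [0.6062, 0.1386, 0.0463]
ee_rot: [[0.998, 0.059, 0.002], [0.059, -0.998, 0.0], [0.002, -0.0, -1.0]]
wrist_force: [-0.4, -1.4, 5.6]
gripper_width: 0.149
time_s: 18.97
tcp_pos: [0.6065, 0.1386, 0.0433]
ee_rot: [[0.998, 0.059, 0.003], [0.059, -0.998, 0.0], [0.003, -0.0, -1.0]]
wrist_force: [0.1, -1.5, 5.4]
gripper_width: 0.15
t 18.97 tcp [0.6065 0.1386 0.0433] yaw 3.41 zax [ 0.003  0.    -1.   ] F [ 0.1 -1.5  5.4] w 0.15
 need cm tool [-0.22  0.04  0.67] wz 0.04
```

View pics/s11.png

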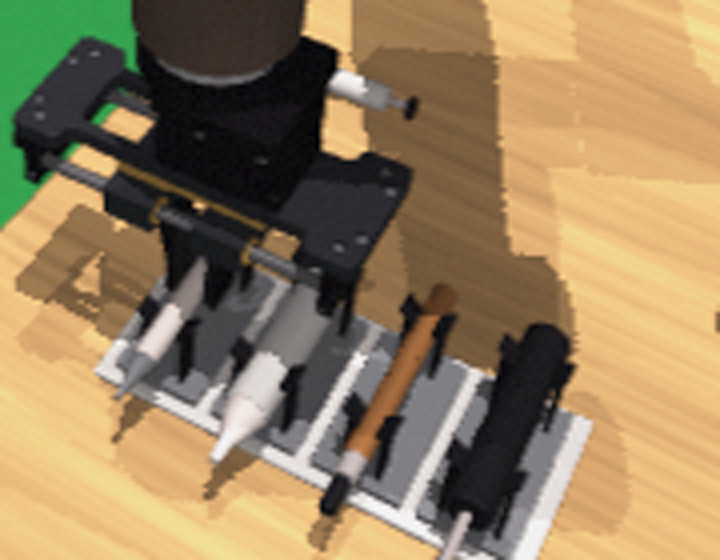

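```bash
python3 -m jog '[[0,0,0.2,0,0,0],[0,0,0.2,0,0,0],[0,0,0.1,0,0,0],[0,0,0,0,0,0],[0,0,0,0,0,0]]'; python3 -m jog '[[0,0,0.1,0,0,0],[0,0,0,0,0,0],[0,0,0.1,0,0,0],[0,0,0,0,0,0],[0,0,0,0,0,0]]'; python3 -c "
from h import *
go([0.6043,0.1381,0.0366],3.37)"
```

```text
time_s: 19.43
tcp_pos: [0.6049, 0.1384, 0.0365]
ee_rot: [[0.998, 0.059, -0.001], [0.059, -0.998, -0.0], [-0.001, 0.0, -1.0]]
wrist_force: [0.4, -0.6, 0.4]
gripper_width: 0.153
time_s: 19.85
tcp_pos: [0.6049, 0.1384, 0.0363]
ee_rot: [[0.998, 0.059, -0.0], [0.059, -0.998, -0.001], [-0.001, 0.0, -1.0]]
wrist_force: [-3.6, -0.4, 9.3]
gripper_width: 0.15
t 19.85 tcp [0.6049 0.1384 0.0363] yaw 3.4 zax [-0.    -0.001 -1.   ] F [-3.6 -0.4  9.3] w 0.15
 need cm tool [-0.06  0.03 -0.03] wz 0.03
```

Snapped through and bottomed out (force dropped to 0, then 9 N against the rest). Release and retreat.

```bash
python3 -m jog '[[0,0,-0.1,0,0,0],[0,0,0,0,0,0],[0,0,0,0,0,0],[0,0,0,0,0,0],[0,0,0,0,0,0]]' 3.0; python3 -m jog '[[0,0,-0.5,0,0,0],[0,0,-1,0,0,0],[0,0,-2,0,0,0],[0,0,-3,0,0,0],[0,0,-3,0,0,0]]'; python3 -m jog '[[0,0,-3,0,0,0],[0,0,-3,0,0,0],[-2,0,-1,0,0,0],[-3,0,0,0,0,0],[-3,0,0,0,0,0]]'; python3 -m jog '[[-2,0,0,0,0,0],[0,0,0,0,0,0],[0,0,0,0,0,0],[0,0,0,0,0,0],[0,0,0,0,0,0]]'; python3 -c "
from h import *
go([0.504,-0.264,0.14],3)
from station import capture
import cv2
c=capture('scene'); cv2.imwrite('pics/s12.png',cv2.resize(c['frame'][200:340,240:420,::-1],None,fx=4,fy=4,interpolation=cv2.INTER_CUBIC))
c=capture('wrist'); cv2.imwrite('pics/w12.png',c['frame'][:,:,::-1]); np.save('w12.npy',c,allow_pickle=True)
cv2.imwrite('pics/w12c.png',cv2.resize(c['frame'][0:200,60:320,::-1],None,fx=3,fy=3,interpolation=cv2.INTER_CUBIC))
c=capture('top'); cv2.imwrite('pics/t12.png',c['frame'][:,:,::-1])"
```

```text
time_s: 20.27
tcp_pos: [0.6051, 0.1386, 0.0356]
ee_rot: [[0.998, 0.059, -0.001], [0.059, -0.998, -0.0], [-0.001, 0.0, -1.0]]
wrist_force: [-0.9, 0.4, -0.1]
gripper_width: 0.335
time_s: 20.68
tcp_pos: [0.6049, 0.1383, 0.1323]
ee_rot: [[0.998, 0.059, -0.001], [0.059, -0.998, -0.001], [-0.001, 0.001, -1.0]]
wrist_force: [1.2, 0.5, 0.9]
gripper_width: 0.344
time_s: 21.1
tcp_pos: [0.5253, 0.134, 0.2029]
ee_rot: [[0.998, 0.058, 0.003], [0.058, -0.998, 0.002], [0.003, -0.002, -1.0]]
wrist_force: [-0.4, 0.5, 0.4]
gripper_width: 0.344
time_s: 21.52
tcp_pos: [0.5064, 0.1329, 0.2014]
ee_rot: [[0.998, 0.059, 0.001], [0.059, -0.998, 0.0], [0.001, -0.0, -1.0]]
wrist_force: [0.6, 0.1, -0.5]
gripper_width: 0.347
t 21.52 tcp [0.5064 0.1329 0.2014] yaw 3.36 zax [ 0.001  0.    -1.   ] F [ 0.6  0.1 -0.5] w 0.347
 need cm tool [-2.57 39.61  6.13] wz 0.36
```

View pics/s12.png

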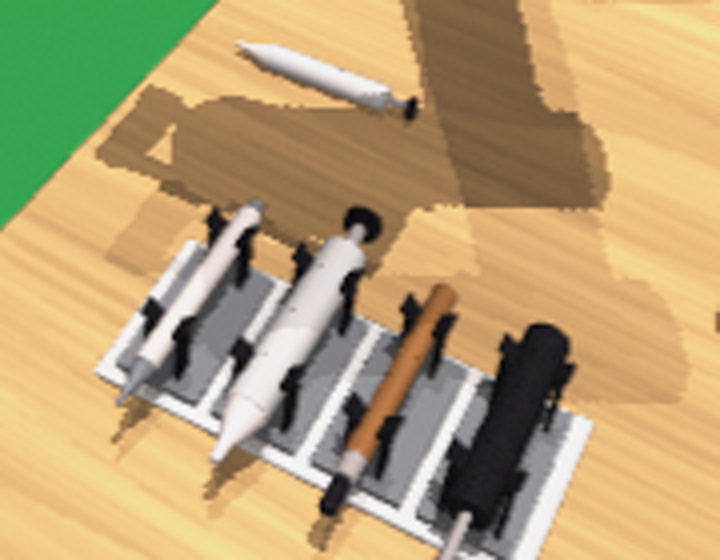

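View pics/w12c.png

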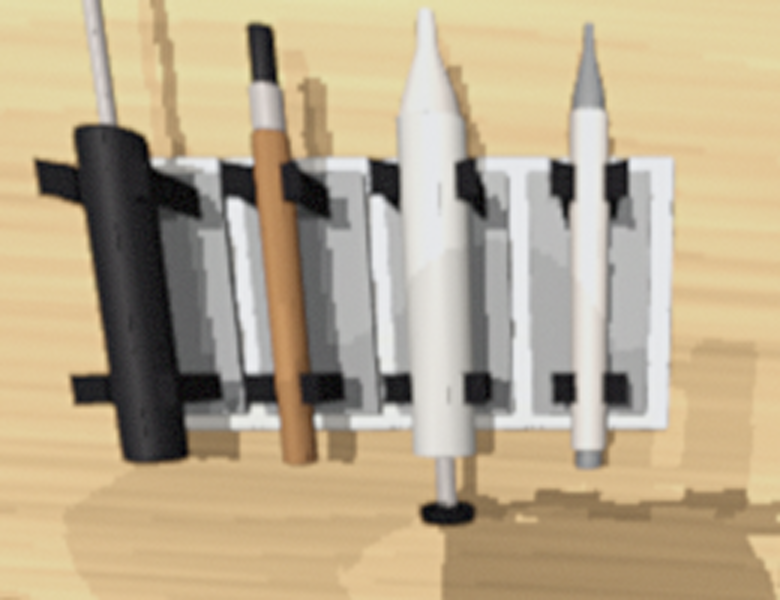

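View pics/t12.png

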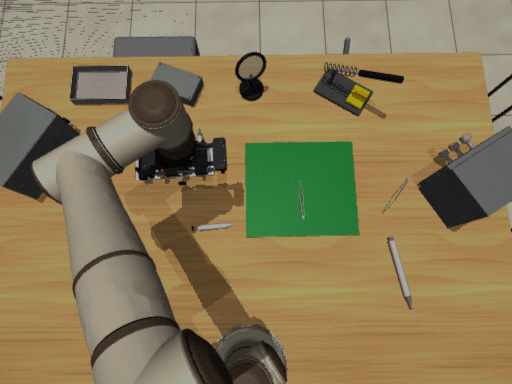

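```bash
python3 -c "
from h import *
np.set_printoptions(precision=4,suppress=True)
c=np.load('w12.npy',allow_pickle=True).item(); k=cam(c)
a=np.radians(3.37);R=np.array([[np.cos(a),np.sin(a)],[-np.sin(a),np.cos(a)]])
def tri(o):
  A=[];b=[]
  for kk,uv in o:
    f,cx,cy,M=K[kk] if isinstance(kk,str) else kk
    for n,r,s in((uv[0]-cx,0,1),(uv[1]-cy,1,-1)):
      A.append(n/f*M[2,:3]+s*M[r,:3]); b.append(-(n/f*M[2,3]+s*M[r,3]))
  return np.linalg.lstsq(np.array(A),np.array(b),rcond=None)[0]
for nm,org,L,w,s in(('pump',(.6009,.1959),(.094,.154),[(427,10),(444,455)],[(217,460),(350,247)]),('pen',(.6043,.1380),(.088,.156),[(588,25),(588,465)],[(122,402),(256,207)])):
  W=cr((60,0),3,w);S=cr((240,200),4,s)
  p=[ray(k,q,.042) for q in W]; P=[tri([(k,W[i]),('scene',S[i])]) for i in(0,1)]
  for t,e in(('plane',p),('tri',P)):
    u=(e[0]-e[1]);n=np.linalg.norm(u);u/=n; c0=e[0]-L[0]*u
    print(nm,t,'len',n,L[1],'ang',np.degrees(np.arctan2(u[1],u[0]))-3.37,'ctr in holder',R@(c0[:2]-org),'z-.006',c0[2]-.006,'zends',e[0][2],e[1][2])
"
```

```text
pump plane len 0.1556343826938637 0.154 ang -0.4810959246931139 ctr in holder [-0.0006  0.0001] z-.006 0.03599999999999998 zends 0.04199999999999998 0.04199999999999998
pump tri len 0.1555730077582002 0.154 ang -0.33783523623678713 ctr in holder [-0.0011  0.0008] z-.006 0.03737670546610092 zends 0.042183666878425896 0.044158183915193966
pen plane len 0.15502932642258052 0.156 ang 0.0039178246911935055 ctr in holder [0.0008 0.0006] z-.006 0.03599999999999998 zends 0.04199999999999998 0.04199999999999998
pen tri len 0.15500503031633694 0.156 ang 0.3173593397430601 ctr in holder [0.0004 0.0009] z-.006 0.03457550122847431 zends 0.04244842737415634 0.0391494163060688
```

Both tools are within tolerance at every measured point, and the arm is clear. I'm handing in the job.

```bash
python3 -c "
from station import finish_job,sense
print(sense()['time_s']); print(finish_job())"
```

```text
21.6667
the job is handed in; nothing more can be done
None
```

I pressed the large desoldering pump into the empty wide holder and the small flux pen into the empty narrow holder, both tips pointing away from the robot. I handed the job in at about 21.7 s; it reported no verdict.

- **Snap-in:** for each tool the press force was about 5.5 N, fell to nearly zero at the snapped-in height, then rose to about 9 N against the rest.
- **Lengthwise and sideways:** the last pictures put both barrel middles about 1 mm from the holder centres, with angles within 0.5°.
- **Height above the holder's origin:** the two-camera check gave 37.4 mm for the pump and 34.6 mm for the pen. The target is 36 mm and the allowed range 33–39 mm. These differ from the target and from each other by more than the touch-down heights suggest, but the calibration is only good to about 2 mm.
- **Everything else:** the screwdriver, brush and both tweezers look unmoved in the last pictures. The spool was hidden or out of frame in them, but it looked in place earlier, after the pump was seated, and the arm did not go near it. The gripper ended well clear of the rack, at a height of 0.20 m.

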